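# Reset a bench shut-off valve: close to the stop, back off two turns, hold the crank

### The job

Turn the handwheel of the brass bench valve clockwise (seen from above) until you feel it come up against its closed stop, pause on it for a moment, then open it again by exactly two full turns. Finish while still holding the wheel's crank handle between the fingers, with the wheel at rest at that setting, as the next job starts from there. Leave the other things round the valve where they are.

Things in the scene. Friction and masses are not known exactly. Their poses are not given: they have to be found in the camera images.
- valve: Brass valve bolted to a dark steel base plate (90 x 100 x 10 mm) that is fixed to the worktop; two short pipe stubs stick out along its +y and -y to 74 mm from the axis, up to 52 mm high. Origin: centre of the plate's underside, on the upright axis of the handwheel; z up.
- wheel_hub (a point): Centre of the steel handwheel, on its upright axis, in the middle plane of the rim, 95 mm above the worktop. Rim of 55 mm centre-line radius and 11 mm thickness with three spokes; the hub stands 8 mm above this point. The x axis points from the axis to the crank handle.
- handle_mid (a point): Point on the axis of the crank handle, 28 mm above the handle's lower end and 22 mm below its top, 133 mm above the worktop and 55 mm from the wheel's axis.
- crank_handle: Black upright plastic grip, about 23 mm in diameter and 50 mm tall (underside 105 mm, top 155 mm above the worktop), on the wheel's rim at 55 mm from the wheel's axis. It spins freely on its own upright spindle, so a gripper that points down can hold it and carry it round circles without turning itself. Origin: centre of its underside, 10 mm above the rim's middle plane; z up.
- wheel (a joint): Angle of the handwheel about its upright axis in rad: 0 on the closed stop, growing counter-clockwise seen from above as the valve opens (one turn = 6.283), up to 31.4. It starts somewhere between 2.5 and 8 rad open. Turning it takes about 2 N along the circle at the handle and it stays where it is left; the closed stop is hard: the wheel goes no further there (under 0.03 rad at 20 N) and the force along the circle rises at once.
- amber_vial: Amber vial with a black cap, 28 mm across, 62 mm tall, standing about 0.13 m beside the valve; a bystander, to be left where it stands. Origin: centre of its underside.
- flask_cap: Blue screw cap, 32 mm across, 13 mm high, close in front of the valve; a bystander, to be left where it stands. Origin: centre of its underside.
- gauze_roll: White roll standing on end, 47 mm across, 48 mm tall, about 0.13 m beside the valve; a bystander, to be left where it stands. Origin: centre of its underside.
- lab_timer: White timer, 64 x 62 x 19 mm, to the left; a bystander, to be left where it stands. Origin: centre of its underside.
- petri_dish: Clear dish, 55 mm across, 13 mm high, to the left; a bystander, to be left where it stands. Origin: centre of its underside.
Mind the look-alikes: they are no part of the job. There is more than one size of the valve; the job needs the largest.

How it is judged (in metres and radians):
On the way:
1. the wheel is turned clockwise onto its closed stop and stays there for a moment (value of joint wheel below 0.05 rad), for 0.3 s.
At the end, for the whole second after the job is handed in: The wheel stands at rest two full turns (12.57 rad, within 0.17 rad or 10 degrees) open from its closed stop, and the fingers still grip the crank handle: more than 2 N between fingers and handle, the grasp point within 30 mm of the handle's middle (value of joint wheel between 12.396 and 12.736 rad and velocity of joint wheel between -0.1 and 0.1 rad/s and contact force between the fingers and crank_handle above 2 N and distance between the grasp point and handle_mid below 0.03 m); the arm keeps its last pose, push and grip.
It fails at once if a bystander is moved by more than 30 mm (distance of any of amber_vial, flask_cap, gauze_roll, lab_timer, petri_dish from where it was at the start of the episode above 0.03 m).
It also fails if it takes over 69 s, if anything falls off the work surface, if the arm or the gripper's body presses on something with over 40 N, if the wrist force passes 120 N, or if a joint passes its speed limit or range.

### The arm

A 6-joint arm with a two-finger parallel gripper is mounted at the origin on a cart in front of the work surface, level with it; the furniture and walls round the work are solid. World frame = base frame: x ahead of the robot, y to its left, z up, the work surface at z = 0. Lengths are in m, angles in degrees, forces in N, time in s.
With the tool pointing down it reaches from about 0.4 to 0.825 m from the base axis. Payload 7 kg.
Tool frame: the origin (TCP) lies between the finger pads; the fingertips stand 22 mm ahead of it and the grasp point (between the pads) lies 3 mm ahead of it; z points along the fingers, y is the direction in which the jaws open and shut (so a half turn about z gives the same grasp; the last joint's range is limited). The gripper opens to 88 mm and grips with 3 to 60 N. Pads are 19 mm wide; open, the fingers measure 130 mm over their backs; the gripper's body (78 mm by 193 mm) begins 47 mm behind the grasp point.
Start: joints at [83.371, 20.546, 0.682, 0, -70.136, -16.507], TCP at [0.265, 0.621, 0.249] pointing down, gripper open.
Joint ranges: [-176.03, 176.03], [-82.01, 121.73], [-58.28, 71.71], [-173.87, 95.51], [-174.79, -0.11], [-173.66, 173.66]. Speed limits (degrees/s): [136.94, 136.94, 172.46, 180, 180, 180].

### API

Orientations are given as [roll, pitch, yaw] about the fixed x, y, z axes, in that order (R = Rz(yaw) Ry(pitch) Rx(roll)).
In Python, from plant import telemetry, cams, r gives the robot as it stands.
- The arm moves only by the tool carry_out, never from a script. Its argument "commands" is one flat list of numbers, 5 for each row, row after row: the shift along the world's x, y, z as a fraction of full scale, then the turn about the world's z as a fraction of full scale, then the gripper's target within -1 to 1 (shut at 1, half-way at 0, fully open at -1). In form: [x, y, z, turn, claw, x, y, z, turn, claw, ...]. A call has 1 to 8 rows; each row shifts and turns the commanded pose from where the row before left it; what a row does not reach is not made up. Full scale, the value 1, is 0.04 m for a shift and 4 degrees for a turn. A row lasts 1/10 s, in which the tool goes at most 50 mm and 8.59 degrees, less where a joint would pass 70% of its speed; a pose out of reach is approached as far as the arm can. A call with a number of a shift or a turn outside -1 to 1 is refused whole. A call with a gripper value outside its range is refused whole. The fingers move at their own pace and stop on an object; "grip_force" is the grip in N (left out, the last holds). Time passes only in rows, so rows that do not move let the fingers close. It gives the time, the measured TCP pose, the force and the opening at its end, in the units of the state.
- telemetry.get_state(): the state, without advancing time (a new reading comes with each control period).
- cams.capture(name): name is "scene" or "top" or "wrist"; returns a dict with "frame" (420x560x3 uint8, red, green, blue), "camera_matrix" (3x3 intrinsics, pixels), "camera_from_world" (4x4, takes a point from world to camera coordinates); the wrist camera has in their place "mount" (4x4, takes a point from camera to tool coordinates, whose origin is the TCP and whose axes are the flange's). Camera axes: x right, y down, z forward; pixel columns grow to the right and rows downward; lengths in m; the calibration is good to about 2 mm. A picture is of the moment at which its call begins: read the wrist's pose just before it. There is no depth.
- r.close_job(): hands the job in, once; it reports no verdict.
The state is a dict: "time_s": time; "joints": joint angles; "qd": joint speeds; "joint_torque": joint torques, N m; "tcp_pos": TCP position; "eef_rot": TCP orientation; "contact_force": force on the tool from outside, world axes, zero at the start; "moment": the same for the moment, N m; "gripper_width": finger opening in m.
Only numpy, scipy, OpenCV 4.12 (cv2) and the standard library are available. Lean on these libraries where they do the work, as an engineer would, in place of code of your own. Each camera call takes 0.05 s, during which the arm holds its last target. There are 200 camera calls.

## Working session

There is one attempt and no reset: what is moved stays moved. The work goes in short steps, Python scripts to look and compute and a tool call to move; the robot and the scene stay as the last step left them, time stands still between calls to the robot, and variables do not carry over. Pictures are saved under pics/ and viewed, about 8 in all and at most 12, crops included, and the job is handed in when it is done.

Besides the shell and the picture viewer there is one more tool, called in YAML: its name, and indented under it one key for each argument. carry_out: Moves the arm, as the interface text tells. Shift numbers are shares of 0.04 m and turn numbers shares of 4 degrees, none past 1 either way. Its arguments: {"type":"object","properties":{"commands":{"type":"array"},"grip_force":{"type":"number"}},"required":["commands"]}

```bash
mkdir -p pics; ls; python3 - <<'E'
from plant import telemetry, cams, r
import cv2, numpy as np
s=telemetry.get_state(); print(s)
for n in ("scene","top"):
    c=cams.capture(n); cv2.imwrite(f"pics/{n}0.png",c["frame"][:,:,::-1]); np.savez(f"pics/{n}0.npz",**c)
    print(n,c["camera_matrix"].tolist(),np.round(c["camera_from_world"],4).tolist())
E
```

```text
pics
{'time_s': 0.0, 'joints': array([ 8.33727126e+01,  2.05918671e+01,  6.34009684e-01, -2.12251454e-02,
       -7.01373086e+01, -1.65063820e+01]), 'qd': array([ 0.05456626,  0.07501211,  0.05573153,  0.07119144,  0.06008025,
       -0.09087446]), 'joint_torque': array([-2.69040044e-05, -5.82719100e+01,  2.93063825e+01,  6.99740812e+00,
        6.98815507e-03, -1.63716059e-04]), 'tcp_pos': array([0.26503445, 0.62028752, 0.24761612]), 'eef_rot': array([ 1.79903086e+02, -7.91086313e-03, -2.31408908e+01]), 'contact_force': array([ 0.35228024,  0.40909068, -0.45056366]), 'moment': array([-0.00516465,  0.01633302, -0.00952687]), 'gripper_width': 0.08784381384341422}
scene [[424.8429489600461, 0.0, 274.91162106268456], [0.0, 424.8429489600461, 216.47371470552733], [0.0, 0.0, 1.0]] [[0.4969, -0.8678, -0.0014, -0.1748], [-0.4477, -0.255, -0.8571, 0.3225], [0.7434, 0.4265, -0.5152, 0.5369], [0.0, 0.0, 0.0, 1.0]]
top [[468.5865790996393, 0.0, 287.9170665407803], [0.0, 468.5865790996393, 207.58308321659632], [0.0, 0.0, 1.0]] [[-0.0043, -1.0, -0.0048, 0.0988], [-0.9931, 0.0048, -0.1172, 0.477], [0.1173, 0.0042, -0.9931, 1.295], [0.0, 0.0, 0.0, 1.0]]
```

View pics/top0.png

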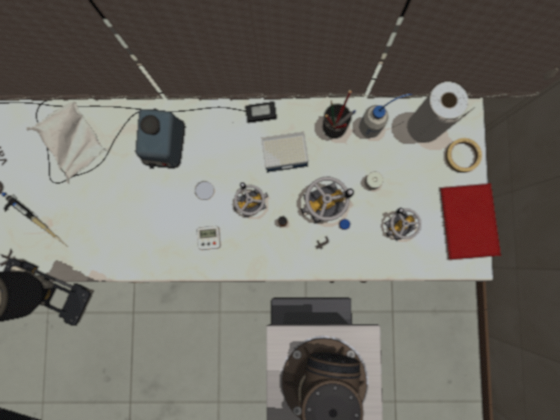

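View pics/scene0.png

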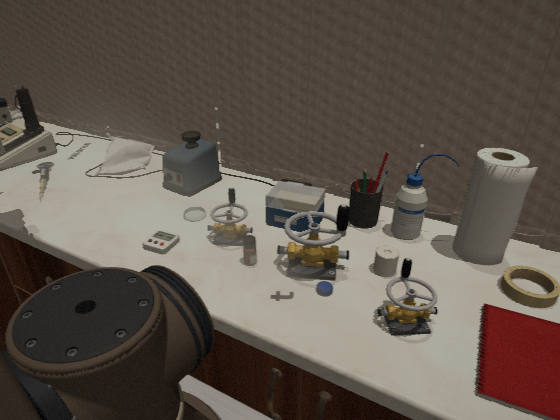

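```bash
cat >h.py <<'E'
import numpy as np, cv2
def ray(c,uv):
    K,T=c["camera_matrix"],c["camera_from_world"]
    d=T[:3,:3].T@np.linalg.solve(K,[*uv,1]); return -T[:3,:3].T@T[:3,3],d
def atz(c,uv,z):
    o,d=ray(c,uv); return o+d*(z-o[2])/d[2]
def proj(c,P):
    p=(c["camera_from_world"]@np.c_[np.atleast_2d(P),np.ones(len(np.atleast_2d(P)))].T)[:3]; q=c["camera_matrix"]@p; return (q[:2]/q[2]).T
E
python3 - <<'E'
from h import *
t=np.load("pics/top0.npz"); s=np.load("pics/scene0.npz")
print("hub top",atz(t,(326,199.5),.095),"scene",atz(s,(314,229),.095))
print("handle top",atz(t,(349.5,193),.155),"scene",atz(s,(344,208),.155))
for n,uv,z in [("gauze",(374,180),.048),("vial",(282,222),.062),("cap",(344,225),.013),("pencup",(338,122),.1),("bottle",(376,120),.13),("box",(285,152),.07)]: print(n,atz(t,uv,z).round(3))
im=t["frame"][160:240,270:390,::-1]; im2=s["frame"][190:290,260:380,::-1]
cv2.imwrite("pics/crop.png",np.vstack([cv2.resize(im[:, :],None,fx=5,fy=3.5*1,interpolation=2) if 0 else cv2.resize(im,(480,320),interpolation=2),cv2.resize(im2[:70],(480,280),interpolation=2)]))
E
```

```text
hub top [ 0.49097341 -0.00599583  0.095     ] scene [ 0.48913076 -0.0112821   0.095     ]
handle top [ 0.49935013 -0.06168719  0.155     ] scene [ 0.49710366 -0.06660735  0.155     ]
gauze [ 0.552 -0.145  0.048]
vial [0.434 0.113 0.062]
cap [ 0.429 -0.063  0.013]
pencup [ 0.703 -0.041  0.1  ]
bottle [ 0.699 -0.139  0.13 ]
box [0.628 0.104 0.07 ]
```

View pics/crop.png

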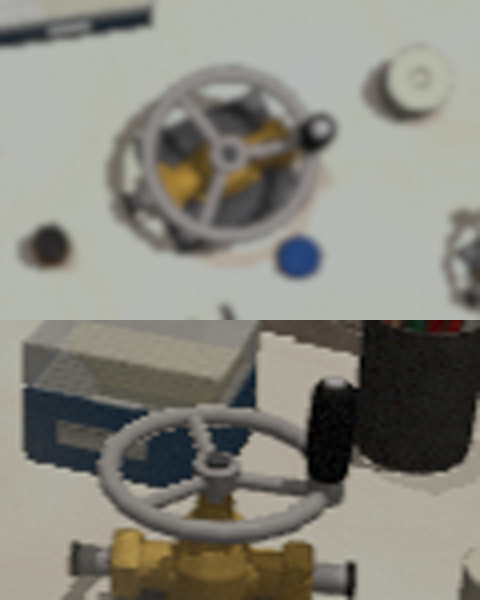

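carry_out:
  commands: [0.295,-0.856,0,0.289,-1,0.295,-0.856,0,0.289,-1,0.295,-0.856,0,0.289,-1,0.295,-0.856,0,0.289,-1,0.295,-0.856,0,0.289,-1,0.295,-0.856,0,0.289,-1,0.295,-0.856,0,0.289,-1,0.295,-0.856,0,0.289,-1]
  grip_force: 30

```text
time_s: 0.9
tcp_pos: [0.3597, 0.3451, 0.2483]
eef_rot: [180.0, 0.0, -13.8]
contact_force: [1.0, 0.9, -0.2]
gripper_width: 0.0879
```

carry_out:
  commands: [0.295,-0.856,0,0.289,-1,0.295,-0.856,0,0.289,-1,0.295,-0.856,0,0.289,-1,0.295,-0.856,0,0.289,-1,0.295,-0.856,0,0.289,-1,0.295,-0.856,0,0.289,-1,0.295,-0.856,0,0.289,-1,0.295,-0.856,0,0.289,-1]

```text
time_s: 1.7
tcp_pos: [0.454, 0.0713, 0.2485]
eef_rot: [-180.0, 0.0, -4.6]
contact_force: [1.0, -0.0, -0.3]
gripper_width: 0.0877
```

carry_out:
  commands: [0.295,-0.856,0,0.289,-1,0.295,-0.856,0,0.289,-1,0.295,-0.856,0,0.289,-1,0.295,-0.856,0,0.289,-1,0,0,0,0,-1,0,0,0,0,-1,0,0,0,0,-1]

```text
time_s: 2.4
tcp_pos: [0.5009, -0.0638, 0.2483]
eef_rot: [-180.0, 0.0, -0.0]
contact_force: [-1.0, 0.3, -0.4]
gripper_width: 0.0875
```

```bash
python3 - <<'E'
from plant import telemetry, cams
from h import *
s=telemetry.get_state(); print({k:np.round(s[k],4) for k in ("time_s","joints","tcp_pos","eef_rot","contact_force")})
c=cams.capture("wrist"); print(np.round(c["mount"],4).tolist(), c["camera_matrix"].tolist())
cv2.imwrite("pics/w1.png",c["frame"][:,:,::-1]); np.savez("pics/w1.npz",p=s["tcp_pos"],e=s["eef_rot"],**c)
E
```

```text
{'time_s': np.float64(2.4), 'joints': array([ 1.50608e+01,  4.41670e+00, -2.03482e+01, -1.38000e-02,
       -6.52615e+01,  7.49209e+01]), 'tcp_pos': array([ 0.5009, -0.0638,  0.2483]), 'eef_rot': array([-1.799947e+02,  2.870000e-02, -2.410000e-02]), 'contact_force': array([-0.9516,  0.3421, -0.3569])}
[[-0.0003, -0.9602, -0.2793, 0.0743], [1.0, -0.0002, -0.0003, -0.0007], [0.0002, -0.2793, 0.9602, -0.1362], [0.0, 0.0, 0.0, 1.0]] [[292.21152261325534, 0.0, 278.2646710524948], [0.0, 292.21152261325534, 211.1753152451385], [0.0, 0.0, 1.0]]
```

View pics/w1.png

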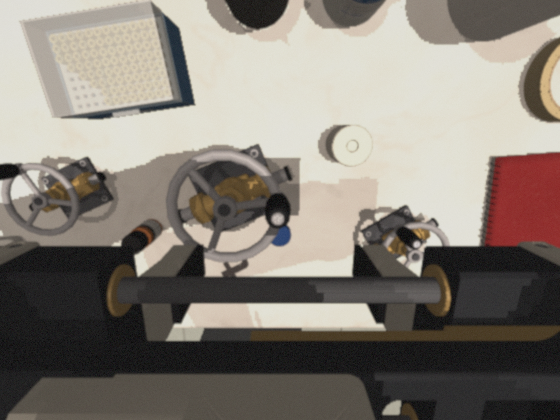

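```bash
cat >>h.py <<'E'
def wcam(c):
    from scipy.spatial.transform import Rotation as R
    T=np.eye(4); T[:3,:3]=R.from_euler("xyz",c["e"],degrees=True).as_matrix(); T[:3,3]=c["p"]
    return dict(camera_matrix=c["camera_matrix"],camera_from_world=np.linalg.inv(T@c["mount"]),frame=c["frame"])
E
python3 - <<'E'
from h import *
c=wcam(np.load("pics/w1.npz")); t=np.load("pics/top0.npz"); s=np.load("pics/scene0.npz")
print("hub",atz(c,(224,209),.103),"t",atz(t,(327.5,198.5),.103),"s",atz(s,(314,226.5),.103))
# rim points
print("rim c",atz(c,(226,206),.095))
print("handle top",atz(c,(277.5,208),.155),"t",atz(t,(349.5,191.9),.155),"s",atz(s,(343,207),.155))
cv2.imwrite("pics/w1c.png",cv2.resize(c["frame"][140:270,160:300,::-1],None,fx=4,fy=4,interpolation=2))
E
```

```text
hub [ 0.49548102 -0.0086583   0.103     ] t [ 0.49256448 -0.00941199  0.103     ] s [ 0.48593968 -0.01238364  0.103     ]
rim c [ 0.4964149  -0.00933244  0.095     ]
handle top [ 0.51102983 -0.06239859  0.155     ] t [ 0.50219624 -0.06174329  0.155     ] s [ 0.49971796 -0.06354557  0.155     ]
```

View pics/w1c.png

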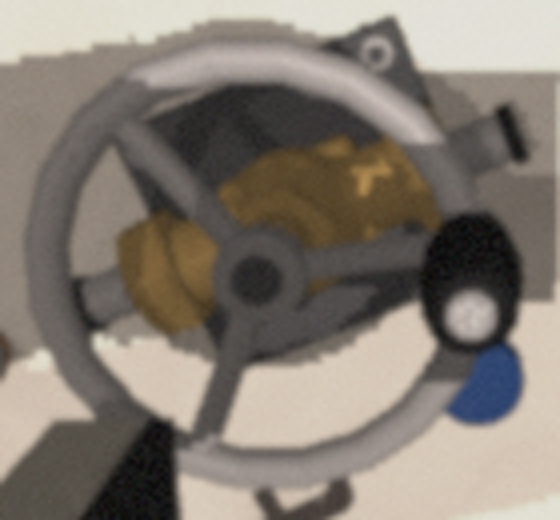

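carry_out:
  commands: [0.035,0.02,-0.7,0,-1,0,0,-0.7,0,-1,0,0,-0.7,0,-1,0,0,-0.7,0,-1,0,0,0,0,-1,0,0,0,0,-1]

```text
time_s: 3.05
tcp_pos: [0.5028, -0.0627, 0.1372]
eef_rot: [180.0, 0.0, 0.1]
contact_force: [0.9, -0.2, 0.7]
gripper_width: 0.0874
```

carry_out:
  commands: [0,0,0,0,1,0,0,0,0,1,0,0,0,0,1,0,0,0,0,1,0,0,0,0,1,0,0,0,0,1,0,0,0,0,1,0,0,0,0,1]

```text
time_s: 3.85
tcp_pos: [0.5026, -0.0634, 0.1365]
eef_rot: [180.0, 0.0, -0.0]
contact_force: [-0.2, -0.2, 0.4]
gripper_width: 0.0291
```

```bash
python3 - <<'E'
from plant import telemetry, cams
from h import *
s=telemetry.get_state(); print({k:np.round(s[k],4) for k in ("time_s","tcp_pos","eef_rot","contact_force","gripper_width")})
# clockwise waypoint shifts: hub C, from handle angle
c=np.array([.4945,-.009]); p=s["tcp_pos"][:2]; a0=np.degrees(np.arctan2(*(p-c)[::-1])); print("r",np.linalg.norm(p-c),"ang",a0)
a=cams.capture("wrist"); cv2.imwrite("pics/w2.png",a["frame"][:,:,::-1])
E
```

```text
{'time_s': np.float64(3.85), 'tcp_pos': array([ 0.5026, -0.0634,  0.1365]), 'eef_rot': array([ 1.799962e+02,  9.500000e-03, -2.010000e-02]), 'contact_force': array([-0.1762, -0.2194,  0.3613]), 'gripper_width': np.float64(0.0291)}
r 0.054961267634093786 ang -81.54418800743798
```

View pics/w2.png

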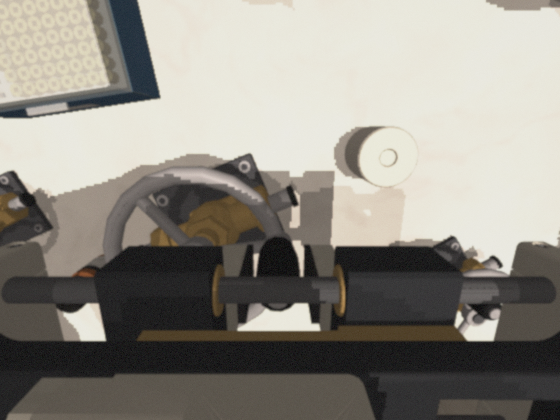

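carry_out:
  commands: [0,0,0,0,1,0,0,0,0,1,0,0,0,0,1]

```text
time_s: 4.2
tcp_pos: [0.5026, -0.0631, 0.1365]
eef_rot: [-180.0, -0.0, -0.0]
contact_force: [-0.0, 3.5, 1.3]
gripper_width: 0.022
```

```bash
cat > rows.py <<'E'
import sys, numpy as np
# rows.py start_deg step_deg n [r]: row shifts along circle
a,st,n=map(float,sys.argv[1:4]); r=.055
A=np.radians(a+st*np.arange(n+1)); P=r/.04*np.c_[np.cos(A),np.sin(A)]
P=np.round(P,2); D=np.diff(P,axis=0)
for i in range(0,int(n),8): print(a+st*i, ", ".join(f"{x:.2f}, {y:.2f}, 0, 0, 1" for x,y in D[i:i+8]))
E
python3 rows.py -81.5 -15 8
```

```text
-81.5 -0.36, -0.01, 0, 0, 1, -0.34, 0.09, 0, 0, 1, -0.32, 0.17, 0, 0, 1, -0.26, 0.25, 0, 0, 1, -0.18, 0.31, 0, 0, 1, -0.10, 0.35, 0, 0, 1, -0.01, 0.36, 0, 0, 1, 0.09, 0.34, 0, 0, 1
```

carry_out:
  commands: [-0.36,-0.01,0,0,1,-0.34,0.09,0,0,1,-0.32,0.17,0,0,1,-0.26,0.25,0,0,1]

```text
time_s: 4.6
tcp_pos: [0.4506, -0.0429, 0.1366]
eef_rot: [-180.0, -0.1, -0.1]
contact_force: [7.2, 2.9, -8.5]
gripper_width: 0.0217
```

```bash
cat >> h.py <<'E'
def st(c=(.4945,-.009)):
    from plant import telemetry
    s=telemetry.get_state(); v=s["tcp_pos"][:2]-np.array(c); a=np.arctan2(v[1],v[0]); f=s["contact_force"]
    print("t",s["time_s"],"r %.4f ang %.2f"%(np.hypot(*v),np.degrees(a)),"Frad %.2f Fccw %.2f Fz %.2f"%(f[0]*np.cos(a)+f[1]*np.sin(a),-f[0]*np.sin(a)+f[1]*np.cos(a),f[2]),"w %.4f"%s["gripper_width"],s["tcp_pos"].round(4))
E
python3 -c "from h import *; st()"; python3 rows.py -141.5 -5 24
```

```text
t 4.6 r 0.0554 ang -142.28 Frad -7.48 Fccw 2.16 Fz -8.52 w 0.0217 [ 0.4506 -0.0429  0.1366]
-141.5 -0.07, 0.10, 0, 0, 1, -0.06, 0.10, 0, 0, 1, -0.05, 0.11, 0, 0, 1, -0.04, 0.11, 0, 0, 1, -0.04, 0.12, 0, 0, 1, -0.02, 0.12, 0, 0, 1, -0.01, 0.12, 0, 0, 1, 0.00, 0.12, 0, 0, 1
-181.5 0.00, 0.12, 0, 0, 1, 0.02, 0.11, 0, 0, 1, 0.03, 0.12, 0, 0, 1, 0.04, 0.11, 0, 0, 1, 0.05, 0.11, 0, 0, 1, 0.06, 0.11, 0, 0, 1, 0.06, 0.10, 0, 0, 1, 0.08, 0.09, 0, 0, 1
-221.5 0.08, 0.09, 0, 0, 1, 0.09, 0.08, 0, 0, 1, 0.10, 0.07, 0, 0, 1, 0.10, 0.06, 0, 0, 1, 0.11, 0.05, 0, 0, 1, 0.11, 0.04, 0, 0, 1, 0.12, 0.04, 0, 0, 1, 0.12, 0.02, 0, 0, 1
```

carry_out:
  commands: [-0.18,0.31,0,0,1,-0.1,0.35,0,0,1,-0.01,0.36,0,0,1,0.09,0.34,0,0,1]

```text
time_s: 5.0
tcp_pos: [0.4424, 0.0114, 0.1366]
eef_rot: [180.0, -0.0, 0.0]
contact_force: [9.4, -7.1, -8.7]
gripper_width: 0.0218
```

```bash
python3 -c "from h import *; st()"; python3 rows.py -201.5 -5 24
```

```text
t 5.0 r 0.0559 ang 158.62 Frad -11.33 Fccw 3.19 Fz -8.65 w 0.0218 [0.4424 0.0114 0.1366]
-201.5 0.05, 0.11, 0, 0, 1, 0.06, 0.11, 0, 0, 1, 0.06, 0.10, 0, 0, 1, 0.08, 0.09, 0, 0, 1, 0.08, 0.09, 0, 0, 1, 0.09, 0.08, 0, 0, 1, 0.10, 0.07, 0, 0, 1, 0.10, 0.06, 0, 0, 1
-241.5 0.11, 0.05, 0, 0, 1, 0.11, 0.04, 0, 0, 1, 0.12, 0.04, 0, 0, 1, 0.12, 0.02, 0, 0, 1, 0.12, 0.01, 0, 0, 1, 0.12, 0.00, 0, 0, 1, 0.12, 0.00, 0, 0, 1, 0.11, -0.02, 0, 0, 1
-281.5 0.12, -0.03, 0, 0, 1, 0.11, -0.04, 0, 0, 1, 0.11, -0.05, 0, 0, 1, 0.11, -0.06, 0, 0, 1, 0.10, -0.06, 0, 0, 1, 0.09, -0.08, 0, 0, 1, 0.09, -0.08, 0, 0, 1, 0.08, -0.09, 0, 0, 1
```

carry_out:
  commands: [0.07,0.1,0,0,1,0.07,0.1,0,0,1,0.07,0.09,0,0,1,0.08,0.09,0,0,1]

```text
time_s: 5.4
tcp_pos: [0.452, 0.0264, 0.1364]
eef_rot: [-180.0, 0.3, -0.1]
contact_force: [-13.7, 9.1, 12.4]
gripper_width: 0.0219
```

```bash
python3 -c "from h import *; st()"
```

```text
t 5.4 r 0.0553 ang 140.24 Frad 16.38 Fccw 1.78 Fz 12.36 w 0.0219 [0.452  0.0264 0.1364]
```

carry_out:
  commands: [-0.015,0.01,0,1,1,0,0,0,1,1,0,0,0,1,1,0,0,0,1,1,0,0,0,1,1,0,0,0,1,1,0,0,0,1,1,0,0,0,0,1]
  grip_force: 12

```text
time_s: 6.2
tcp_pos: [0.4526, 0.0266, 0.1364]
eef_rot: [-179.9, 0.1, 28.1]
contact_force: [-5.4, 3.5, 3.7]
gripper_width: 0.0221
```

```bash
python3 -c "from h import *; st()"; python3 - <<'E'
import numpy as np
a=np.arange(140,-200,-4); P=np.round(1.375*np.c_[np.cos(np.radians(a)),np.sin(np.radians(a))],2)
D=np.diff(P,axis=0)
for i in range(0,len(D),3): print(a[i],D[i:i+3].round(2).tolist())
E
```

```text
t 6.2 r 0.0549 ang 139.62 Frad 6.36 Fccw 0.83 Fz 3.67 w 0.0221 [0.4526 0.0266 0.1364]
140 [[0.06, 0.08], [0.07, 0.06], [0.07, 0.06]]
128 [[0.08, 0.06], [0.08, 0.05], [0.09, 0.05]]
116 [[0.08, 0.03], [0.1, 0.04], [0.09, 0.02]]
104 [[0.09, 0.02], [0.1, 0.02], [0.09, 0.0]]
92 [[0.1, 0.0], [0.09, 0.0], [0.1, -0.02]]
80 [[0.09, -0.02], [0.09, -0.02], [0.1, -0.04]]
68 [[0.08, -0.03], [0.09, -0.05], [0.08, -0.05]]
56 [[0.08, -0.06], [0.07, -0.06], [0.07, -0.06]]
44 [[0.06, -0.08], [0.06, -0.07], [0.06, -0.08]]
32 [[0.04, -0.08], [0.05, -0.09], [0.03, -0.09]]
20 [[0.03, -0.09], [0.02, -0.09], [0.02, -0.1]]
8 [[0.01, -0.09], [0.01, -0.1], [-0.01, -0.1]]
-4 [[-0.01, -0.09], [-0.02, -0.1], [-0.02, -0.09]]
-16 [[-0.03, -0.09], [-0.03, -0.09], [-0.05, -0.09]]
-28 [[-0.04, -0.08], [-0.06, -0.08], [-0.06, -0.07]]
-40 [[-0.06, -0.08], [-0.07, -0.06], [-0.07, -0.06]]
-52 [[-0.08, -0.06], [-0.08, -0.05], [-0.09, -0.05]]
-64 [[-0.08, -0.03], [-0.1, -0.04], [-0.09, -0.02]]
-76 [[-0.09, -0.02], [-0.1, -0.02], [-0.09, 0.0]]
-88 [[-0.1, 0.0], [-0.09, 0.0], [-0.1, 0.02]]
-100 [[-0.09, 0.02], [-0.09, 0.02], [-0.1, 0.04]]
-112 [[-0.08, 0.03], [-0.09, 0.05], [-0.08, 0.05]]
-124 [[-0.08, 0.06], [-0.07, 0.06], [-0.07, 0.06]]
-136 [[-0.06, 0.08], [-0.06, 0.07], [-0.06, 0.08]]
-148 [[-0.04, 0.08], [-0.05, 0.09], [-0.03, 0.09]]
-160 [[-0.03, 0.09], [-0.02, 0.09], [-0.02, 0.1]]
-172 [[-0.01, 0.09], [-0.01, 0.1], [0.01, 0.1]]
-184 [[0.01, 0.09], [0.02, 0.1], [0.02, 0.09]]
```

carry_out:
  commands: [0.06,0.08,0,0,1,0.07,0.06,0,0,1,0.07,0.06,0,0,1]

```text
time_s: 6.5
tcp_pos: [0.4615, 0.0349, 0.1364]
eef_rot: [-180.0, 0.1, 28.0]
contact_force: [-3.9, 2.3, 2.4]
gripper_width: 0.0217
```

```bash
python3 -c "from h import *; st()"
```

```text
t 6.5 r 0.0549 ang 126.96 Frad 4.12 Fccw 1.73 Fz 2.38 w 0.0217 [0.4615 0.0349 0.1364]
```

carry_out:
  commands: [0.08,0.06,0,0,1,0.08,0.05,0,0,1,0.09,0.05,0,0,1]

```text
time_s: 6.8
tcp_pos: [0.4723, 0.0412, 0.1365]
eef_rot: [-180.0, 0.0, 28.0]
contact_force: [-2.7, 0.3, -0.2]
gripper_width: 0.022
```

carry_out:
  commands: [0.08,0.03,0,-1,1,0.1,0.04,0,-1,1,0.09,0.02,0,-1,1]

```text
time_s: 7.1
tcp_pos: [0.4836, 0.045, 0.1365]
eef_rot: [-180.0, -0.0, 15.8]
contact_force: [-2.8, 2.1, 0.8]
gripper_width: 0.0221
```

carry_out:
  commands: [0.09,0.02,0,-1,1,0.1,0.02,0,-1,1,0.09,0,0,-1,1]

```text
time_s: 7.4
tcp_pos: [0.4948, 0.0463, 0.1365]
eef_rot: [180.0, 0.0, 3.8]
contact_force: [-2.1, 1.6, 0.1]
gripper_width: 0.0222
```

carry_out:
  commands: [0.1,0,0,-1,1,0.09,0,0,-1,1,0.1,-0.02,0,-1,1]

```text
time_s: 7.7
tcp_pos: [0.5063, 0.0452, 0.1365]
eef_rot: [180.0, 0.0, -8.2]
contact_force: [-2.8, -0.4, 1.5]
gripper_width: 0.0221
```

carry_out:
  commands: [0.09,-0.02,0,-1,1,0.09,-0.02,0,-1,1,0.1,-0.04,0,-1,1]

```text
time_s: 8.0
tcp_pos: [0.5173, 0.0418, 0.1365]
eef_rot: [179.9, 0.0, -20.2]
contact_force: [-3.2, -1.2, 2.2]
gripper_width: 0.0216
```

carry_out:
  commands: [0.08,-0.03,0,-1,1,0.09,-0.05,0,-1,1,0.08,-0.05,0,-1,1]

```text
time_s: 8.3
tcp_pos: [0.527, 0.0363, 0.1364]
eef_rot: [179.9, 0.0, -32.2]
contact_force: [-3.7, -1.9, 3.1]
gripper_width: 0.0224
```

carry_out:
  commands: [0.08,-0.06,0,-1,1,0.07,-0.06,0,-1,1,0.065,-0.065,0,-1,1]

```text
time_s: 8.6
tcp_pos: [0.5355, 0.0289, 0.1364]
eef_rot: [179.9, 0.0, -44.2]
contact_force: [-4.2, -1.2, 4.1]
gripper_width: 0.0216
```

carry_out:
  commands: [0.055,-0.08,0,-1,1,0.055,-0.07,0,-1,1,0.055,-0.08,0,-1,1]

```text
time_s: 8.9
tcp_pos: [0.5423, 0.02, 0.1365]
eef_rot: [179.9, -0.0, -56.2]
contact_force: [-4.2, -0.7, 2.2]
gripper_width: 0.0219
```

carry_out:
  commands: [0.035,-0.08,0,-1,1,0.045,-0.09,0,-1,1,0.03,-0.09,0,-1,1]

```text
time_s: 9.2
tcp_pos: [0.5466, 0.0113, 0.1363]
eef_rot: [-180.0, 0.1, -68.2]
contact_force: [-7.8, 15.5, 3.7]
gripper_width: 0.022
```

carry_out:
  commands: [0,0,0,0,1,0,0,0,0,1,0,0,0,0,1]

```text
time_s: 9.5
tcp_pos: [0.5466, 0.0112, 0.1363]
eef_rot: [-180.0, 0.1, -68.0]
contact_force: [-6.0, 8.8, 2.3]
gripper_width: 0.0221
```

```bash
python3 -c "from h import *; st()"
```

```text
t 9.5 r 0.0559 ang 21.14 Frad -2.37 Fccw 10.37 Fz 2.33 w 0.0221 [0.5466 0.0112 0.1363]
```

carry_out:
  commands: [0.01,-0.03,0,0,1,0,0,0,0,1,0,0,0,0,1,0,0,0,0,1,0,0,0,0,1]

```text
time_s: 10.0
tcp_pos: [0.5468, 0.0107, 0.1362]
eef_rot: [-180.0, 0.1, -68.0]
contact_force: [-6.9, 12.8, 3.7]
gripper_width: 0.0224
```

```bash
python3 -c "
from h import *; st()
from plant import telemetry,cams
s=telemetry.get_state();c=cams.capture('top');cv2.imwrite('pics/t3.png',c['frame'][:,:,::-1]);c=cams.capture('scene');cv2.imwrite('pics/s3.png',cv2.resize(c['frame'][170:290,230:400,::-1],None,fx=4,fy=4))"
```

```text
t 10.0 r 0.0559 ang 20.64 Frad -1.96 Fccw 14.39 Fz 3.73 w 0.0224 [0.5468 0.0107 0.1362]
```

View pics/s3.png

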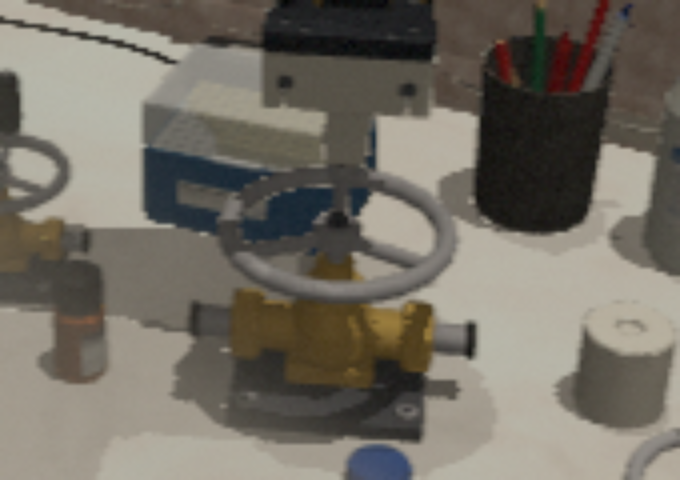

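```bash
python3 rows.py 20 15 24
```

```text
20.0 -0.16, 0.32, 0, 0, 1, -0.25, 0.26, 0, 0, 1, -0.30, 0.20, 0, 0, 1, -0.34, 0.10, 0, 0, 1, -0.36, 0.02, 0, 0, 1, -0.35, -0.08, 0, 0, 1, -0.32, -0.16, 0, 0, 1, -0.26, -0.25, 0, 0, 1
140.0 -0.20, -0.30, 0, 0, 1, -0.10, -0.34, 0, 0, 1, -0.02, -0.36, 0, 0, 1, 0.08, -0.35, 0, 0, 1, 0.16, -0.32, 0, 0, 1, 0.25, -0.26, 0, 0, 1, 0.30, -0.20, 0, 0, 1, 0.34, -0.10, 0, 0, 1
260.0 0.36, -0.02, 0, 0, 1, 0.35, 0.08, 0, 0, 1, 0.32, 0.16, 0, 0, 1, 0.26, 0.25, 0, 0, 1, 0.20, 0.30, 0, 0, 1, 0.10, 0.34, 0, 0, 1, 0.02, 0.36, 0, 0, 1, -0.08, 0.35, 0, 0, 1
```

carry_out:
  commands: [-0.01,0.03,0,0,1,0,0,0,0,1]
  grip_force: 25

```text
time_s: 10.3
tcp_pos: [0.5467, 0.0109, 0.1363]
eef_rot: [180.0, 0.0, -68.0]
contact_force: [-4.9, 6.0, 1.6]
gripper_width: 0.0224
```

```bash
python3 -c "from h import *; st()"
```

```text
t 10.3 r 0.0558 ang 20.85 Frad -2.46 Fccw 7.35 Fz 1.64 w 0.0224 [0.5467 0.0109 0.1363]
```

carry_out:
  commands: [-0.16,0.32,0,0,1,-0.25,0.26,0,0,1,-0.3,0.2,0,0,1,-0.34,0.1,0,0,1]

```text
time_s: 10.7
tcp_pos: [0.5034, 0.0452, 0.1363]
eef_rot: [179.9, -0.1, -68.0]
contact_force: [0.7, -12.3, -1.1]
gripper_width: 0.0217
```

```bash
python3 -c "from h import *; st()"
```

```text
t 10.7 r 0.0549 ang 80.63 Frad -12.05 Fccw -2.72 Fz -1.09 w 0.0217 [0.5034 0.0452 0.1363]
```

carry_out:
  commands: [-0.36,0.01,0,0,1,-0.35,-0.09,0,0,1,-0.32,-0.16,0,0,1,-0.25,-0.25,0,0,1]

```text
time_s: 11.1
tcp_pos: [0.4533, 0.026, 0.1364]
eef_rot: [-179.9, -0.0, -67.9]
contact_force: [10.6, -5.6, -12.8]
gripper_width: 0.0218
```

```bash
python3 -c "from h import *; st()"
```

```text
t 11.1 r 0.0540 ang 139.69 Frad -11.73 Fccw -2.62 Fz -12.78 w 0.0218 [0.4533 0.026  0.1364]
```

carry_out:
  commands: [-0.19,-0.3,0,0,1,-0.09,-0.345,0,0,1,-0.02,-0.36,0,0,1,0.08,-0.35,0,0,1]

```text
time_s: 11.5
tcp_pos: [0.4438, -0.0284, 0.1364]
eef_rot: [-180.0, 0.1, -68.0]
contact_force: [3.5, 4.3, -8.5]
gripper_width: 0.022
```

```bash
python3 -c "from h import *; st()"
```

```text
t 11.5 r 0.0543 ang -159.07 Frad -4.84 Fccw -2.80 Fz -8.50 w 0.0220 [ 0.4438 -0.0284  0.1364]
```

Good; longer calls now.

carry_out:
  commands: [0.165,-0.32,0,0,1,0.25,-0.26,0,0,1,0.3,-0.2,0,0,1,0.34,-0.1,0,0,1,0.36,-0.02,0,0,1,0.35,0.08,0,0,1]

```text
time_s: 12.1
tcp_pos: [0.5162, -0.061, 0.1363]
eef_rot: [180.0, 0.0, -68.1]
contact_force: [-6.3, 11.6, 3.4]
gripper_width: 0.022
```

```bash
python3 -c "from h import *; st()"
```

```text
t 12.1 r 0.0563 ang -67.39 Frad -13.10 Fccw -1.31 Fz 3.44 w 0.0220 [ 0.5162 -0.061   0.1363]
```

carry_out:
  commands: [0.315,0.17,0,0,1,0.255,0.255,0,0,1,0.195,0.3,0,0,1,0.095,0.34,0,0,1,0.02,0.355,0,0,1,-0.08,0.345,0,0,1]

```text
time_s: 12.7
tcp_pos: [0.5474, 0.0096, 0.1363]
eef_rot: [179.9, -0.0, -68.0]
contact_force: [-6.4, -5.1, 1.2]
gripper_width: 0.0221
```

```bash
python3 -c "from h import *; st()"
```

```text
t 12.7 r 0.0560 ang 19.39 Frad -7.73 Fccw -2.73 Fz 1.24 w 0.0221 [0.5474 0.0096 0.1363]
```

carry_out:
  commands: [-0.165,0.315,0,0,1,-0.25,0.255,0,0,1,-0.3,0.19,0,0,1,-0.335,0.095,0,0,1,-0.355,0.015,0,0,1,-0.34,-0.08,0,0,1,-0.315,-0.16,0,0,1,-0.255,-0.25,0,0,1]

```text
time_s: 13.5
tcp_pos: [0.4529, 0.0249, 0.1364]
eef_rot: [-180.0, 0.1, -68.0]
contact_force: [0.7, 3.1, -8.5]
gripper_width: 0.0222
```

```bash
python3 -c "from h import *; st()"
```

```text
t 13.5 r 0.0537 ang 140.80 Frad 1.43 Fccw -2.89 Fz -8.47 w 0.0222 [0.4529 0.0249 0.1364]
```

carry_out:
  commands: [-0.2,-0.3,0,0,1,-0.1,-0.34,0,0,1,-0.02,-0.355,0,0,1,0.08,-0.345,0,0,1,0.165,-0.315,0,0,1,0.25,-0.26,0,0,1,0.3,-0.19,0,0,1,0.34,-0.1,0,0,1]

```text
time_s: 14.3
tcp_pos: [0.4873, -0.0643, 0.1364]
eef_rot: [180.0, 0.1, -68.1]
contact_force: [-1.3, 12.8, -7.1]
gripper_width: 0.0221
```

```bash
python3 -c "from h import *; st()"
```

```text
t 14.3 r 0.0558 ang -97.37 Frad -12.52 Fccw -2.96 Fz -7.09 w 0.0221 [ 0.4873 -0.0643  0.1364]
```

carry_out:
  commands: [0.355,-0.01,0,0,1,0.345,0.085,0,0,1,0.315,0.165,0,0,1,0.255,0.25,0,0,1,0.195,0.3,0,0,1,0.1,0.34,0,0,1,0.02,0.355,0,0,1,-0.08,0.345,0,0,1]

```text
time_s: 15.1
tcp_pos: [0.5471, 0.0102, 0.1363]
eef_rot: [179.9, -0.0, -68.0]
contact_force: [-6.5, -5.3, -2.3]
gripper_width: 0.0218
```

carry_out:
  commands: [0,0,0,0,1,0,0,0,0,1,0,0,0,0,1]

```text
time_s: 15.4
tcp_pos: [0.5471, 0.0101, 0.1364]
eef_rot: [180.0, 0.0, -68.0]
contact_force: [-4.4, 0.9, -6.6]
gripper_width: 0.0221
```

```bash
python3 -c "from h import *; st()"
```

```text
t 15.4 r 0.0560 ang 20.00 Frad -3.79 Fccw 2.37 Fz -6.64 w 0.0221 [0.5471 0.0101 0.1364]
```

carry_out:
  commands: [-0.01,0.02,0,0,1,0,0,0,0,1,0,0,0,0,1,0,0,0,0,1]

```text
time_s: 15.8
tcp_pos: [0.547, 0.0102, 0.1364]
eef_rot: [180.0, 0.0, -68.0]
contact_force: [-3.8, 0.1, -7.5]
gripper_width: 0.022
```

```bash
python3 -c "
from h import *; st()
from plant import cams
c=cams.capture('scene');b=cv2.resize(c['frame'][170:290,230:400,::-1],None,fx=4,fy=4);a=cv2.imread('pics/s3.png')
cv2.imwrite('pics/cmp.png',np.hstack([a[120:340,180:480],b[120:340,180:480]]))
print(cv2.absdiff(a,b)[120:340,180:480].mean())"
```

```text
t 15.8 r 0.0559 ang 20.06 Frad -3.49 Fccw 1.41 Fz -7.51 w 0.0220 [0.547  0.0102 0.1364]
1.71289898989899
```

View pics/cmp.png

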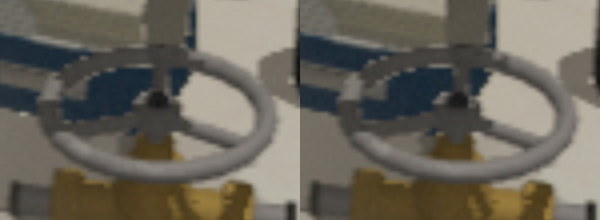

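```bash
python3 -c "
from plant import r; print(r.close_job())
from h import st; st()"
```

```text
the job is handed in; nothing more can be done
None
the job is handed in; nothing more can be done
```

I turned the largest valve clockwise about 258° onto its closed stop, then opened it two full turns counter-clockwise. I handed the job in at 15.8 s, still gripping the crank handle. No verdict was reported.

- **Closed stop:** the force along the circle rose from about 2–3 N to about 17 N and the handle stopped moving. I held it there for about 1 s with 7–17 N on it.
- **Final setting:** the handle came back to a tool angle of 20.1°. At the stop it stood at 20.6–21.1°, so by tool position the wheel is within about 1° of two turns, against the 10° allowed. The before and after pictures show the spokes in the same place.
- **Grip:** the grip is set to 25 N with the fingers 22 mm apart. The tool is at z 0.136 m, which puts the grasp point about level with the handle's middle, and the residual forces were small.
- **Bystanders:** I did not measure the bystanders again at the end. The vial, cap and gauze roll looked undisturbed in the picture taken at the stop. The timer and dish were not in any later picture I viewed.
- **Centre estimate:** mine was 1–2 mm off. That caused sideways forces on the handle of up to about 16 N, which I trimmed along the way.

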